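# Thread the clamp plate over the guide pins of the mould clamp

## Robot

A 7-joint arm with a two-finger parallel gripper is mounted at the origin on a cart in front of the work surface, level with it; the furniture and walls round the work are solid. World frame = base frame: x ahead of the robot, y to its left, z up, the work surface at z = 0. Lengths are in mm, angles in degrees, forces in N, time in s.
With the tool pointing down it reaches from about 350 to 900 mm from the base axis. Payload 8.1 kg.
Tool frame: the origin (TCP) lies between the finger pads; the fingertips stand 11 mm ahead of it and the grasp point (between the pads) lies 8 mm behind it; z points along the fingers, y is the direction in which the jaws open and shut (so a half turn about z gives the same grasp; the last joint's range is limited). The gripper opens to 92 mm and grips with 3 to 60 N. Pads are 19 mm wide; open, the fingers measure 130 mm over their backs; the gripper's body (75 mm by 190 mm) begins 47 mm behind the grasp point.
Start: joints at [69.809, 24.895, 1.432, 90.138, -0.665, 64.973, -4.303], TCP at [154.481, -605.621, 237.742] pointing down, gripper open.
Joint ranges: [-149.89, 149.89], [-25.12, 119.58], [-72.63, 75.52], [4.76, 147.25], [-75.54, 255.54], [6.69, 114.76], [-157.13, 157.13]. Speed limits (degrees/s): [127.2, 127.2, 172.46, 172.46, 180, 180, 180].

## Interface

Orientations are given as a 3x3 rotation matrix whose columns are the frame's x, y, z axes.
In Python, from plant import env, eyes gives the robot as it stands.
- The arm moves only by the tool step_arm, never from a script. Its argument "motion" is a list of rows, each a list of 3 entries, a list of its own where there are three numbers: the turn, a rotation vector about the tool's x, y, z in degrees, then the shift along the tool's x, y, z in m, then the gripper's target within -1 to 1 (shut at 1, half-way at 0, fully open at -1). In form: [[[rx, ry, rz], [dx, dy, dz], hand], ...]. A call has 1 to 8 rows; each row shifts and turns the pose as measured when the row begins, along the tool's axes as they then stand; what a row does not reach is not made up. A row lasts 1/10 s, in which the tool goes at most 50 mm and 8.59 degrees, less where a joint would pass 70% of its speed; a pose out of reach is approached as far as the arm can. A call is refused whole if a number of a shift passes 0.05 or a number of a turn 8.59, either way. A call with a gripper value outside its range is refused whole. The fingers move at their own pace and stop on an object; the grip force is fixed at half the most. Time passes only in rows, so rows that do not move let the fingers close. It gives the time, the measured TCP pose, the force and the opening at its end, in the units of the state.
- env.get_state(): the state, without advancing time (a new reading comes with each control period).
- eyes.grab_frame(name): name is "scene" or "top" or "wrist"; returns the picture (400x640x3 uint8, red, green, blue); there is no depth.
- eyes.camera_params(name): a dict with "fx", "fy", "cx", "cy" (pixels), "view" (4x4, takes a point from world to camera coordinates); the wrist camera has in their place "T_tool_cam" (4x4, takes a point from camera to tool coordinates, whose origin is the TCP and whose axes are the flange's). Camera axes: x right, y down, z forward; pixel columns grow to the right and rows downward; lengths in mm; the calibration is good to about 2 mm. A picture is of the moment at which its call begins: read the wrist's pose just before it. camera_params takes no time and is no camera call.
- env.sign_off(): hands the job in, once; it reports no verdict.
The state is a dict: "clock": time; "joint_positions": joint angles; "qd": joint speeds; "effort": joint torques, N m; "ee_pos": TCP position; "orientation": TCP orientation; "force": force on the tool from outside, world axes, zero at the start; "moment": the same for the moment, N m; "width": opening from 0.0 (shut) to 1.0 (fully open).
Only numpy, scipy, OpenCV 4.12 (cv2) and the standard library are available. Lean on these libraries where they do the work, as an engineer would, in place of code of your own. Each camera call takes 0.05 s, during which the arm holds its last target.

## Task

A pink rubber mould lies in the mould clamp, between its two upright guide pins, ready for wax injection. Take the loose clamp plate whose two holes are spaced to match the pins, thread it over both pins and lower it until it lies flat on the mould, then let go of it. Leave the other clamp plate, whose holes are too close together, where it lies.

Things in the scene. Friction and masses are not known exactly. Their poses are not given: they have to be found in the camera images.
- clamp_base: Mould clamp base, fixed on the bench cover: dark steel plate 150x80x12 mm, two upright steel pins of 12 mm diameter on its x axis at x = -48 and +48 mm. Origin: centre of its underside, x along the line of the pins, z up. Pin tips at z = 72 mm, the top 14 mm tapering to 4 mm diameter. A loose pink rubber mould, 63x44x23 mm, lies midway between the pins, its top at z = 35 mm, between low rails.
- wide_plate: The matching clamp plate, loose, lying flat on the 2 mm thick bench cover: blue-coated metal, 140x56x8 mm, with two round through holes of 28 mm diameter at x = -48 and +48 mm (96 mm apart), near its ends. In its middle stands a black grip block, 28 mm long (along x), 16 mm wide (along y), its top 40 mm above the plate's underside. Mass about 0.2 kg. Origin at the centre of the underside, x along the length, z up. Either end may go on either pin.
- narrow_plate: The other clamp plate, loose, not to be used: same blue colour, outline and black grip block, but its two 28 mm holes are at x = -32 and +32 mm (64 mm apart), close to the grip block. Origin at the centre of the underside, x along the length, z up.

How it is judged (in metres and radians):
At the end, for the whole second after the job is handed in: The wide-hole plate is on both pins, flat on the mould, grip up: centre within 15 mm of the clamp centre seen from above, underside 30 to 40 mm above the clamp base underside, length within 0.3 rad of the pin line (either way round), tilt under 0.12 rad, at rest (horizontal distance between wide_plate and clamp_base below 0.015 m and z of wide_plate in the frame of clamp_base between 0.03 and 0.04 m and angle between the x axis of wide_plate and the x axis of clamp_base, either way round below 0.3 rad and angle between wide_plate's own z axis and vertical below 0.12 rad and linear speed of wide_plate below 0.02 m/s); the robot touches nothing.
It fails at once if the narrow-hole plate is moved more than 30 mm from where it lay (distance of narrow_plate from where it was at the start of the episode above 0.03 m).
It also fails if it takes over 40 s, if anything falls off the work surface, if the arm or the gripper's body presses on something with over 40 N, if the wrist force passes 120 N, or if a joint passes its speed limit or range.

## Working session

There is one attempt and no reset: what is moved stays moved. The work goes in short steps, Python scripts to look and compute and a tool call to move; the robot and the scene stay as the last step left them, time stands still between calls to the robot, and variables do not carry over. Pictures are saved under pics/ and viewed, and the job is handed in when it is done.

Besides the shell and the picture viewer there is one more tool, called after ">>>" by a JSON object that holds its "method" and its "body". step_arm: Moves the arm, as the interface text tells. Its arguments: {"type":"object","properties":{"motion":{"type":"array"}},"required":["motion"]}

```bash
mkdir -p pics; ls; python3 - <<'E'
from plant import env, eyes
import cv2,numpy as np
np.set_printoptions(precision=4,suppress=True)
s=env.get_state();print(s)
for n in("scene","top","wrist"):
    f=eyes.grab_frame(n);cv2.imwrite(f"pics/{n}0.png",f[:,:,::-1]);print(n,eyes.camera_params(n))
E
```

```text
pics
{'clock': 0.0, 'joint_positions': array([69.8094, 24.9378,  1.4311, 90.1883, -0.6612, 64.9734, -4.304 ]), 'qd': array([ 0.0582, -0.0607,  0.033 ,  0.1128, -0.0857, -0.0256, -0.0294]), 'effort': array([  0.0004, -66.7859,   0.9856, -31.4461,  -0.0605,   0.0429,
         0.0002]), 'ee_pos': array([ 154.3062, -605.149 ,  236.936 ]), 'orientation': array([[ 0.969 ,  0.2471, -0.0006],
       [ 0.2471, -0.969 ,  0.0015],
       [-0.0002, -0.0016, -1.    ]]), 'force': array([0.0882, 0.6917, 0.0317]), 'moment': array([0.0235, 0.0028, 0.0083]), 'width': 1.003927158578337}
scene {'fx': 373.06909119719614, 'fy': 373.06909119719614, 'cx': 320.25227533675456, 'cy': 203.0278618699707, 'view': array([[ -0.9094,  -0.4158,  -0.0039, 307.0705],
       [ -0.3018,   0.6665,  -0.6817, 391.0289],
       [  0.2861,  -0.6188,  -0.7316, 544.9149],
       [  0.    ,   0.    ,   0.    ,   1.    ]])}
top {'fx': 510.9594364323125, 'fy': 510.9594364323125, 'cx': 325.43279772137106, 'cy': 190.17608334530013, 'view': array([[   0.0251,   -0.9997,   -0.0057, -324.8284],
       [  -0.9962,   -0.0245,   -0.0837,  455.4294],
       [   0.0835,    0.0078,   -0.9965,  865.478 ],
       [   0.    ,    0.    ,    0.    ,    1.    ]])}
wrist {'fx': 278.933822806057, 'fy': 278.933822806057, 'cx': 315.9215057262145, 'cy': 195.95415616185585, 'T_tool_cam': array([[   0.0007,   -0.954 ,   -0.2998,   82.1006],
       [   1.    ,    0.0009,   -0.0006,    0.7491],
       [   0.0009,   -0.2998,    0.954 , -146.1807],
       [   0.    ,    0.    ,    0.    ,    1.    ]])}
```

View pics/scene0.png

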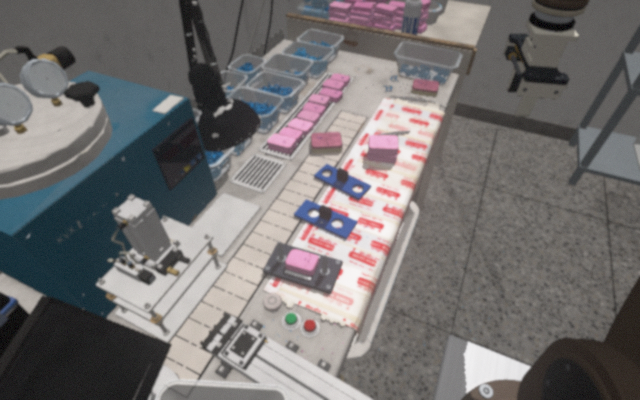

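View pics/top0.png

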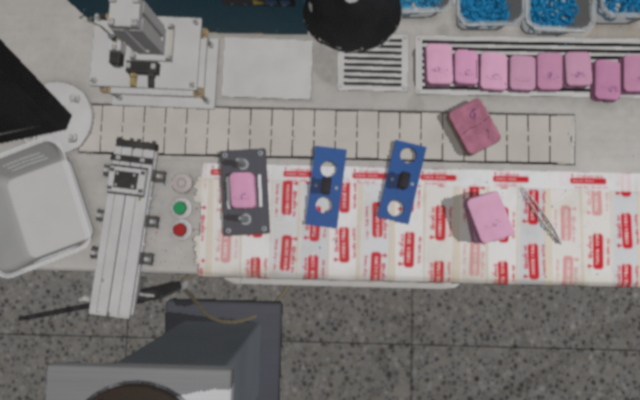

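View pics/wrist0.png

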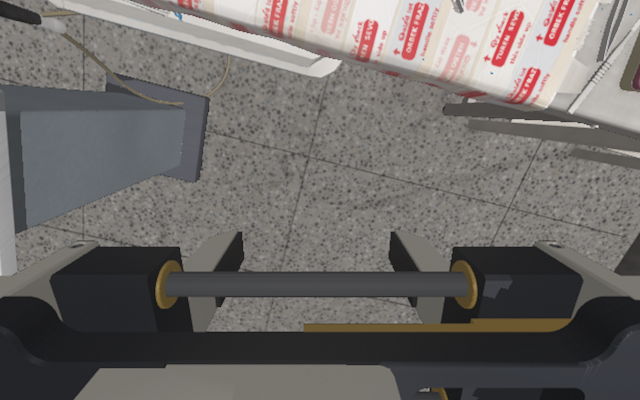

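The top view shows the clamp at about (245,192). The narrow plate is at (326,187), its holes close to the grip. The wide plate is at (401,182), with holes at (408,155) and (395,209).

```bash
cat > h.py <<'E'
from plant import env, eyes
import cv2,numpy as np
np.set_printoptions(precision=4,suppress=True)
def cam(name,s=None):
    p=eyes.camera_params(name);K=np.array([[p['fx'],0,p['cx']],[0,p['fy'],p['cy']],[0,0,1]])
    if 'view' in p: T=np.linalg.inv(p['view'])
    else:
        W=np.eye(4);W[:3,:3]=s['orientation'];W[:3,3]=s['ee_pos'];T=W@p['T_tool_cam']
    return K,T
def ray(c,uv,z):
    K,T=c;uv=np.atleast_2d(uv).astype(float)
    d=(T[:3,:3]@np.linalg.inv(K)@np.c_[uv,np.ones(len(uv))].T).T;o=T[:3,3]
    return (o+d*((z-o[2])/d[:,2])[:,None])[:,:2]
def proj(c,P):
    K,T=c;q=(np.linalg.inv(T)@np.c_[np.atleast_2d(P),np.ones(len(np.atleast_2d(P)))].T)[:3]
    q=K@q;return (q[:2]/q[2]).T
E
python3 - <<'E'
from h import *
f=cv2.imread('pics/top0.png');c=cam('top')
hsv=cv2.cvtColor(f,cv2.COLOR_BGR2HSV)
m=cv2.inRange(hsv,(100,120,60),(125,255,255));m[:130]=0;m[240:]=0
cs,_=cv2.findContours(m,cv2.RETR_EXTERNAL,cv2.CHAIN_APPROX_NONE)
for k in cs:
    if cv2.contourArea(k)<300: continue
    w=ray(c,k[:,0,:],10).astype(np.float32)
    r=cv2.minAreaRect(w);print('blue',r, cv2.minAreaRect(k)[0])
d=cv2.inRange(f,(0,0,0),(110,100,95));d[:140]=0;d[245:]=0;d[:,:215]=0;d[:,280:]=0
cs,_=cv2.findContours(d,cv2.RETR_EXTERNAL,cv2.CHAIN_APPROX_NONE)
k=max(cs,key=cv2.contourArea);print('clamp',cv2.minAreaRect(ray(c,k[:,0,:],14).astype(np.float32)))
cv2.imwrite('pics/crop.png',cv2.resize(f[130:250,210:440],None,fx=3.4,fy=3.4,interpolation=cv2.INTER_CUBIC))
E
```

```text
blue ((471.06396484375, -312.8919372558594), (53.342288970947266, 134.43023681640625), 84.322998046875) (325.2615966796875, 186.40769958496094)
blue ((483.6697998046875, -445.26513671875), (52.98811721801758, 135.90553283691406), 76.94786071777344) (401.2000427246094, 181.10000610351562)
clamp ((458.2629699707031, -172.79019165039062), (145.01979064941406, 97.72148132324219), 4.6873650550842285)
```

View pics/crop.png

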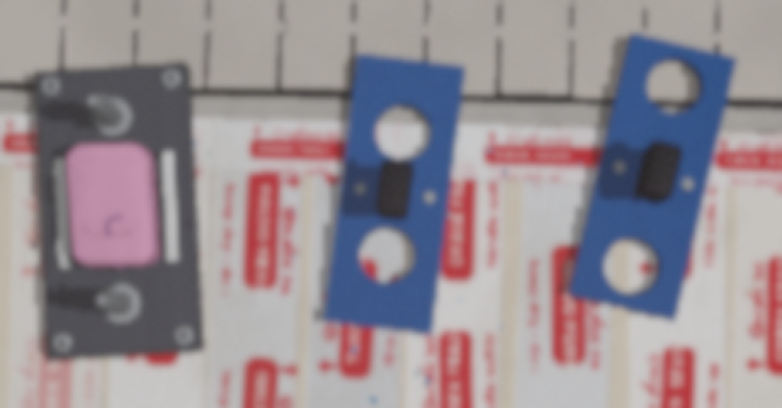

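>>> {"method": "step_arm", "body": {"motion": [[[0,0,0],[0.045,-0.009,0],-1],[[0,0,0],[0.045,-0.009,0],-1],[[0,0,0],[0.045,-0.009,0],-1],[[0,0,0],[0.045,-0.009,0],-1],[[0,0,0],[0.045,-0.009,0],-1],[[0,0,0],[0.045,-0.009,0],-1],[[0,0,0],[0.045,-0.009,0],-1],[[0,0,7],[0,0,0],-1]]}}

```text
clock: 0.95
ee_pos: [451.5, -462.3, 233.2]
orientation: [[0.993, 0.119, -0.004], [0.119, -0.993, 0.005], [-0.003, -0.005, -1.0]]
force: [1.1, 0.4, -0.2]
width: 0.998
```

>>> {"method": "step_arm", "body": {"motion": [[[0,0,8],[0.012,-0.006,0],-1],[[0,0,8],[0.012,-0.006,0],-1],[[0,0,4],[0.01,-0.004,0],0.0],[[0,0,0],[0,0,0],0]]}}

```text
clock: 1.35
ee_pos: [488.3, -443.6, 231.1]
orientation: [[0.971, -0.24, -0.006], [-0.24, -0.971, 0.007], [-0.008, -0.005, -1.0]]
force: [0.4, -0.1, 0.3]
width: 0.875
```

```bash
cat > look.py <<'E'
from h import *
import sys
s=env.get_state();f=eyes.grab_frame('wrist')[:,:,::-1].copy();n=sys.argv[1]
cv2.imwrite(f'pics/{n}.png',f)
np.savez(f'pics/{n}.npz',ee_pos=s['ee_pos'],orientation=s['orientation'])
R=s['orientation'];print(s['clock'],s['ee_pos'],'yaw',np.degrees(np.arctan2(R[1,0],R[0,0])),R[:,2],s['qd'].max(),s['width'])
c=cam('wrist',s);hsv=cv2.cvtColor(f,cv2.COLOR_BGR2HSV)
m=cv2.inRange(hsv,(100,120,50),(125,255,255))
cs,_=cv2.findContours(m,cv2.RETR_EXTERNAL,cv2.CHAIN_APPROX_NONE)
for k in cs:
    if cv2.contourArea(k)<1500: continue
    r=cv2.minAreaRect(ray(c,k[:,0,:],10).astype(np.float32));print('blue z10',r,cv2.minAreaRect(k)[0])
E
python3 look.py w1
```

```text
1.35 [ 488.3308 -443.6415  231.0912] yaw -13.910551433039995 [-0.0062  0.0069 -1.    ] 2.148986195805137 0.8745171821282824
blue z10 ((483.1039733886719, -447.2644958496094), (53.10613250732422, 137.73416137695312), 77.64673614501953) (319.5, 171.0)
```

View pics/w1.png

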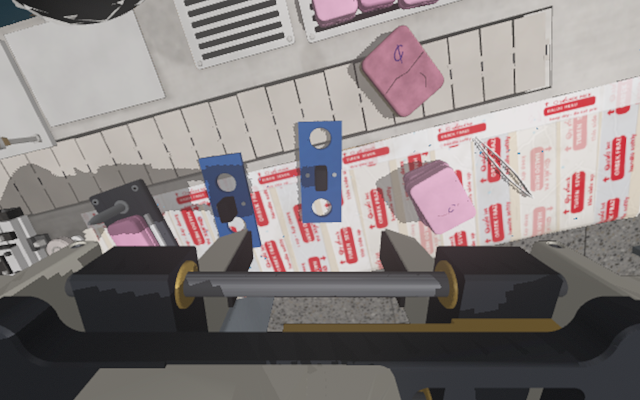

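>>> {"method": "step_arm", "body": {"motion": [[[-0.3,0.4,-1.2],[-0.003,0.005,0.04],0],[[0,0,0],[0,0,0.045],0],[[0,0,0],[0,0,0.045],0],[[0,0,0],[0,0,0.03],0],[[0,0,0],[0,0,0],0]]}}

```text
clock: 1.9
ee_pos: [479.2, -452.6, 68.4]
orientation: [[0.978, -0.209, 0.001], [-0.209, -0.978, -0.005], [0.002, 0.005, -1.0]]
force: [-0.7, 0.6, 0.9]
width: 0.502
```

```bash
python3 look.py w2
```

```text
1.9 [ 479.1711 -452.5939   68.4256] yaw -12.056580499925543 [ 0.0008 -0.0048 -1.    ] 1.9623651476716166 0.501978877544388
blue z10 ((505.69061279296875, -319.8069763183594), (56.001914978027344, 69.16667938232422), 84.3924789428711) (140.40673828125, 213.66534423828125)
blue z10 ((491.9470520019531, -449.734619140625), (54.75473403930664, 120.01277923583984), 77.49899291992188) (308.0, 197.5)
```

View pics/w2.png

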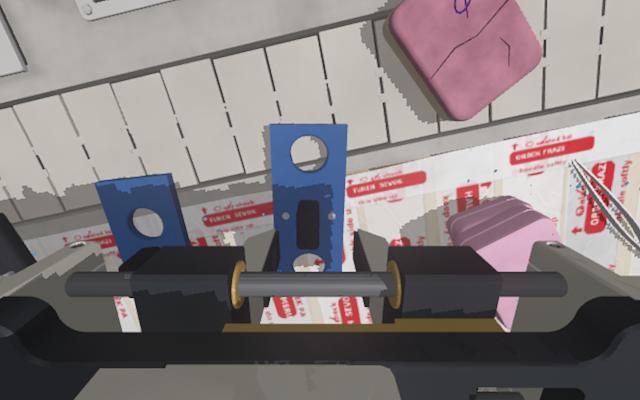

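```bash
python3 - <<'E'
from h import *
s=np.load('pics/w2.npz');c=cam('wrist',s);f=cv2.imread('pics/w2.png')
m=cv2.inRange(cv2.cvtColor(f,cv2.COLOR_BGR2HSV),(100,120,50),(125,255,255))
cs,_=cv2.findContours(m,cv2.RETR_CCOMP,cv2.CHAIN_APPROX_NONE)
a=np.radians(-12.4);u=np.array([np.cos(a),np.sin(a)])
for k in cs:
    (x,y),r=cv2.minEnclosingCircle(k)
    if 12<r<30 and x>250 and x<350:
        w=ray(c,k[:,0,:],10).astype(np.float32);e=cv2.minEnclosingCircle(w);print((x,y),e,np.array(e[0])-48*u)
print(ray(c,[[308,200],[297,223],[320,223]],42))
R=s['orientation']; print(R)
E
```

```text
(308.4078063964844, 224.15943908691406) ((474.3592224121094, -446.12445068359375), 23.011770248413086) [ 427.479  -435.8172]
(328.5, 197.5) ((493.32781982421875, -466.135498046875), 11.000282287597656) [ 446.4476 -455.8282]
(308.6815185546875, 153.29208374023438) ((529.5712280273438, -458.4709167480469), 14.760393142700195) [ 482.691  -448.1636]
[[ 504.9325 -453.2963]
 [ 490.6584 -442.5929]
 [ 487.4343 -457.6408]]
[[ 0.9779 -0.2089  0.0008]
 [-0.2089 -0.9779 -0.0048]
 [ 0.0018  0.0045 -1.    ]]
```

>>> {"method": "step_arm", "body": {"motion": [[[0,0,0.4],[0.003,-0.005,0.03],0],[[0,0,0],[0,0,0.012],0],[[0,0,0],[0,0,0],0]]}}

```text
clock: 2.25
ee_pos: [485.6, -453.7, 34.0]
orientation: [[0.976, -0.215, 0.009], [-0.215, -0.976, -0.012], [0.011, 0.01, -1.0]]
force: [-0.7, 0.5, 0.7]
width: 0.497
```

>>> {"method": "step_arm", "body": {"motion": [[[0.5,-0.6,0],[-0.004,-0.005,0.008],0],[[0,0,0],[0,0,0],0]]}}

```text
clock: 2.45
ee_pos: [483.6, -449.3, 28.8]
orientation: [[0.977, -0.215, 0.003], [-0.215, -0.977, -0.003], [0.003, 0.003, -1.0]]
force: [-0.5, 0.9, 0.2]
width: 0.504
```

>>> {"method": "step_arm", "body": {"motion": [[[0.2,-0.2,0],[0,-0.002,0.004],0],[[0,0,0],[0,0,0],0.4],[[0,0,0],[0,0,0],1],[[0,0,0],[0,0,0],1],[[0,0,0],[0,0,0],1],[[0,0,0],[0,0,0],1]]}}

```text
clock: 3.05
ee_pos: [485.3, -448.6, 27.5]
orientation: [[0.977, -0.215, 0.003], [-0.215, -0.977, -0.002], [0.003, 0.001, -1.0]]
force: [0.3, -0.0, -1.2]
width: 0.173
```

>>> {"method": "step_arm", "body": {"motion": [[[0,0,0],[0,0,-0.03],1],[[0,0,0],[0,0,-0.04],1],[[0,0,0],[0,0,-0.045],1],[[0,0,0],[0,0,-0.045],1],[[0,0,0],[0,0,0],1]]}}

```text
clock: 3.55
ee_pos: [483.1, -446.8, 189.8]
orientation: [[0.977, -0.215, -0.003], [-0.215, -0.977, 0.003], [-0.004, -0.002, -1.0]]
force: [1.1, -0.5, -2.3]
width: 0.171
```

```bash
python3 look.py w3; python3 - <<'E'
from h import *
f=eyes.grab_frame('top')[:,:,::-1];cv2.imwrite('pics/top3.png',f);print(env.get_state()['force'])
E
```

```text
3.55 [ 483.0839 -446.8202  189.7762] yaw -12.397381777933962 [-0.0033  0.0032 -1.    ] 4.540155881736128 0.17108317048321292
blue z10 ((470.02288818359375, -316.51708984375), (56.8731689453125, 101.1493148803711), 83.71607208251953) (216.0020294189453, 210.37158203125)
blue z10 ((470.351318359375, -443.47357177734375), (109.38812255859375, 126.52647399902344), 77.66413116455078) (316.0, 187.0)
[-0.2099  0.338  -2.7866]
```

View pics/w3.png

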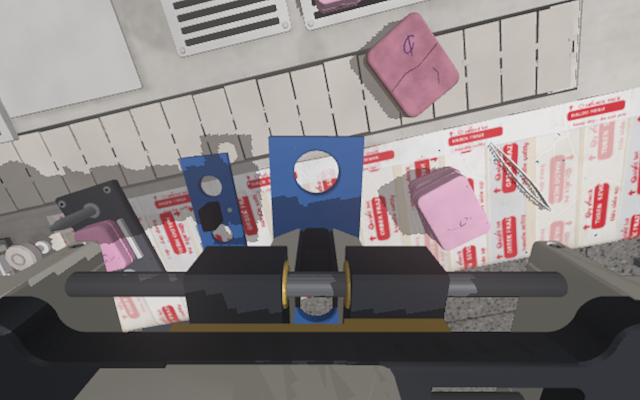

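View pics/top3.png

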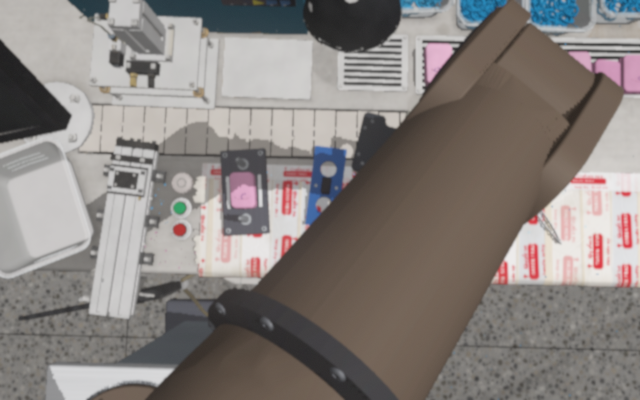

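```bash
python3 - <<'E'
from h import *
c=cam('top');print(c[1][:3,3])
f=cv2.imread('pics/top0.png')
hsv=cv2.cvtColor(f,cv2.COLOR_BGR2HSV)
C=np.array([[36,73],[188,63],[203,349],[46,358]])/3.4+[210,130]
w=ray(c,C,14);print(w);ctr=w.mean(0);u=(w[0]+w[1]-w[2]-w[3])/2
print(ctr,np.degrees(np.arctan2(u[1],u[0])),np.linalg.norm(u),np.linalg.norm(w[0]-w[1]),np.linalg.norm(w[2]-w[3]))
# mould (pink) check
m=cv2.inRange(hsv,(140,40,100),(175,255,255));m[:160]=0;m[220:]=0;m[:,:222]=0;m[:,265:]=0
k=max(cv2.findContours(m,0,1)[0],key=cv2.contourArea);print('mould',cv2.minAreaRect(ray(c,k[:,0,:],37).astype(np.float32)))
u/=np.linalg.norm(u)
vis=cv2.resize(f[130:250,210:290],None,fx=5,fy=5,interpolation=cv2.INTER_CUBIC)
for sgn in(1,-1):
  for z in(14,60,74):
    p=proj(c,np.r_[ctr+48*sgn*u,z])[0];q=(p-[210,130]+.5)*5
    cv2.circle(vis,tuple(int(v) for v in q),3,(0,255,0) if z==74 else (0,0,255),-1)
cv2.imwrite('pics/clamp.png',vis)
E
```

```text
[ 389.5529 -320.2887  898.6909]
[[ 527.1728 -128.1695]
 [ 534.2634 -206.2882]
 [ 387.7767 -219.0361]
 [ 381.223  -139.4324]]
[ 457.609  -173.2316] 4.69382226027574 146.71031722649423 78.43980954813858 79.87299711767952
mould ((459.39971923828125, -173.7451171875), (64.84169006347656, 45.62858963012695), 5.440184116363525)
```

View pics/clamp.png

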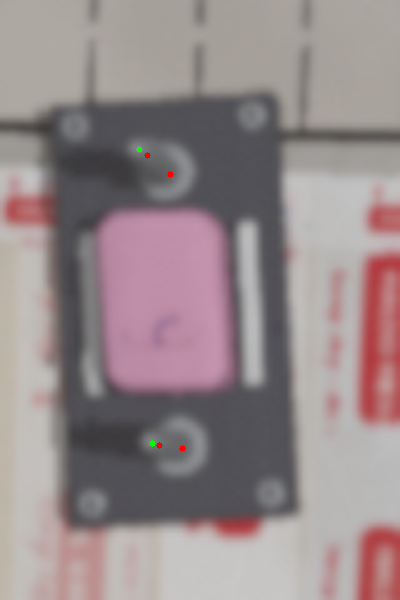

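>>> {"method": "step_arm", "body": {"motion": [[[0,0,-6],[0,-0.02,0],1],[[0,0,-6],[0,-0.02,0],1],[[0,0,-5],[0,-0.02,0],1],[[0,0,0],[0,-0.04,0],1],[[0,0,0],[0,-0.04,0],1],[[0,0,0],[0,-0.04,0],1],[[0,0,0],[0,-0.03,0],1],[[0,0,0],[0,0,0],1]]}}

```text
clock: 4.45
ee_pos: [463.2, -224.6, 169.4]
orientation: [[0.995, 0.091, -0.035], [0.092, -0.996, 0.021], [-0.033, -0.025, -0.999]]
force: [0.0, -0.4, -1.7]
width: 0.173
```

>>> {"method": "step_arm", "body": {"motion": [[[-1.4,1.9,0.3],[0.001,-0.025,-0.01],1],[[0,0,0],[0,-0.022,-0.005],1],[[0,0,0],[0,0,0],1]]}}

```text
clock: 4.75
ee_pos: [456.9, -176.0, 180.2]
orientation: [[0.996, 0.086, -0.008], [0.086, -0.996, 0.002], [-0.008, -0.003, -1.0]]
force: [0.6, 0.5, -1.8]
width: 0.171
```

```bash
python3 look.py w4; python3 - <<'E'
from h import *
f=eyes.grab_frame('top')[:,:,::-1];cv2.imwrite('pics/top4.png',f)
f=eyes.grab_frame('scene')[:,:,::-1];cv2.imwrite('pics/sc4.png',f);
E
```

```text
4.75 [ 456.9417 -175.9759  180.1531] yaw 4.955202338019526 [-0.008   0.0018 -1.    ] 2.060303154304515 0.17116653768637488
blue z10 ((417.0349426269531, -179.42990112304688), (62.374114990234375, 105.52284240722656), 4.920820236206055) (315.5, 212.0)
blue z10 ((480.0904541015625, -173.919189453125), (54.270851135253906, 105.72795104980469), 5.014797687530518) (316.0, 160.5)
blue z10 ((470.72735595703125, -313.92938232421875), (55.49055862426758, 137.84024047851562), 84.02763366699219) (437.22705078125, 176.26217651367188)
```

View pics/w4.png

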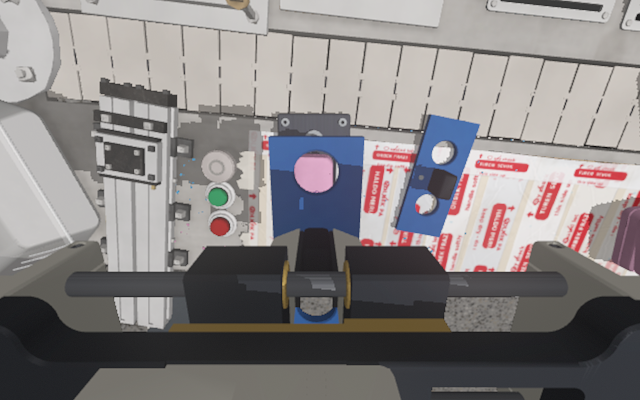

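View pics/sc4.png

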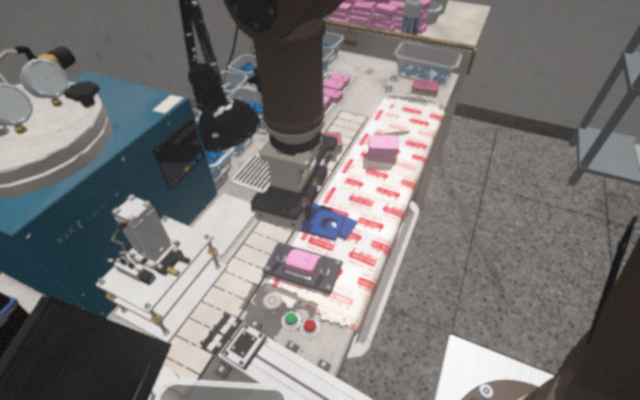

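```bash
cat > chk.py <<'E'
from h import *
import sys
n=sys.argv[1]
s=np.load(f'pics/{n}.npz');c=cam('wrist',s);f=cv2.imread(f'pics/{n}.png')
m=cv2.inRange(cv2.cvtColor(f,cv2.COLOR_BGR2HSV),(100,120,50),(125,255,255))
zt=s['ee_pos'][2]-17.5
a=np.arctan2(*s['orientation'][[1,0],0]);u=np.array([np.cos(a),np.sin(a)])
for k in cv2.findContours(m,cv2.RETR_CCOMP,cv2.CHAIN_APPROX_NONE)[0]:
    (x,y),r=cv2.minEnclosingCircle(k)
    if 15<r<40 and 290<x<340 and y<230:
        e=cv2.minEnclosingCircle(ray(c,k[:,0,:],zt).astype(np.float32));ctr=np.array(e[0])-48*u;print((x,y),e,'plate ctr',ctr,'err to clamp',np.array([458,-173])-ctr)
R=s['orientation'];print(R)
b=np.array([458,-173]);cu=np.array([np.cos(np.radians(4.7)),np.sin(np.radians(4.7))])
cv=np.array([-cu[1],cu[0]])
print('far corners pred',proj(c,[np.r_[b+75*cu+t*40*cv,14] for t in(1,-1)]),'pin tip',proj(c,np.r_[b+48*cu,74]))
print('corner on z14', ray(c,[[278,114],[351,113]],14))
E
python3 chk.py w4
```

```text
[[ 0.9962  0.0864 -0.008 ]
 [ 0.0864 -0.9963  0.0018]
 [-0.0078 -0.0025 -1.    ]]
far corners pred [[276.2719 112.579 ]
 [350.9558 112.9838]] pin tip [[312.7554 145.7914]]
corner on z14 [[ 528.1706 -128.9008]
 [ 536.013  -206.7694]]
```

```bash
python3 - <<'E'
from h import *
for n,p in(('w4',(316.5,172.5)),('w3',(317,171.5))):
    s=np.load(f'pics/{n}.npz');c=cam('wrist',s)
    R=s['orientation'];h=ray(c,[p],s['ee_pos'][2]-17.5)[0];ctr=h-48*R[:2,0]
    print(h,ctr,R[:2,:2].T@(ctr-s['ee_pos'][:2]))
f=cv2.imread('pics/w4.png');cv2.imwrite('pics/w4c.png',cv2.resize(f[100:260,240:400],None,fx=3.5,fy=3.5))
E
```

```text
[ 502.292  -172.8949] [ 454.4729 -177.0409] [-2.5515  0.8478]
[ 527.8489 -457.8343] [ 480.9685 -447.5293] [-1.9138  1.1467]
```

View pics/w4c.png

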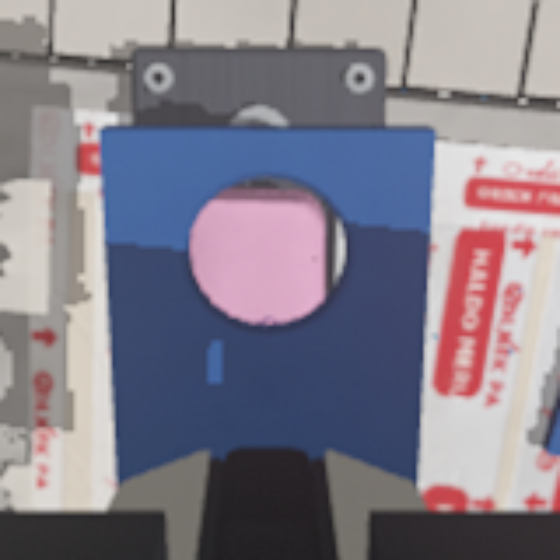

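>>> {"method": "step_arm", "body": {"motion": [[[-0.1,0.4,0],[0.004,-0.003,0.02],1],[[0,0,0],[0,0,0.02],1],[[0,0,0],[0,0,0.01],1],[[0,0,0],[0,0,0],1]]}}

```text
clock: 5.3
ee_pos: [460.5, -181.5, 126.7]
orientation: [[0.997, 0.076, -0.002], [0.076, -0.997, -0.002], [-0.002, 0.002, -1.0]]
force: [-0.1, -0.1, -2.5]
width: 0.174
```

```bash
python3 look.py w5
```

```text
5.3 [ 460.4788 -181.4862  126.7279] yaw 4.337596416656623 [-0.0022 -0.0022 -1.    ] 0.80545128247082 0.1739462058709419
blue z10 ((466.9831237792969, -181.22698974609375), (101.69065856933594, 88.83306121826172), 4.156278610229492) (315.5, 186.0)
blue z10 ((508.6576843261719, -317.92578125), (55.76908493041992, 61.815059661865234), 83.74510192871094) (464.3594665527344, 154.45677185058594)
```

>>> {"method": "step_arm", "body": {"motion": [[[0,0,-0.4],[0.001,-0.009,0],1],[[0,0,0],[0,0,0],1]]}}

```text
clock: 5.55
ee_pos: [461.6, -172.8, 128.2]
orientation: [[0.997, 0.082, -0.001], [0.082, -0.997, -0.003], [-0.001, 0.003, -1.0]]
force: [0.1, 0.1, -1.2]
width: 0.171
```

```bash
python3 look.py w6;python3 chk.py w6
```

```text
5.55 [ 461.6092 -172.7598  128.1741] yaw 4.679635101801255 [-0.0007 -0.0027 -1.    ] 1.3972277998270797 0.17135214813080843
blue z10 ((429.7967834472656, -309.72882080078125), (55.257606506347656, 56.09363555908203), 84.08716583251953) (443.3092956542969, 234.1958770751953)
blue z10 ((467.57830810546875, -172.97933959960938), (101.29524993896484, 88.49531555175781), 4.709812641143799) (316.0, 186.5)
blue z10 ((509.1043395996094, -318.03485107421875), (55.786502838134766, 60.70378875732422), 84.07087707519531) (472.40118408203125, 156.8074951171875)
[[ 0.9967  0.0816 -0.0007]
 [ 0.0816 -0.9967 -0.0027]
 [-0.0009  0.0026 -1.    ]]
far corners pred [[270.6682 120.7269]
 [359.3868 120.7503]] pin tip [[314.9382 162.846 ]]
corner on z14 [[ 535.833  -133.3336]
 [ 542.0609 -198.3759]]
```

View pics/w6.png

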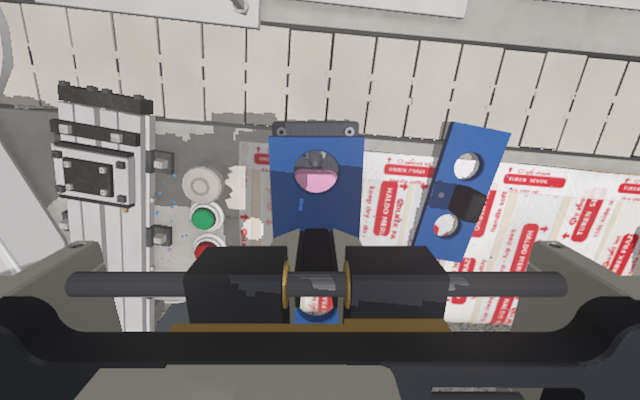

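>>> {"method": "step_arm", "body": {"motion": [[[-0.1,0,0],[-0.001,-0.001,0.01],1],[[0,0,0],[0,-0.001,0.01],1],[[0,0,0],[0,-0.001,0],1]]}}

```text
clock: 5.9
ee_pos: [461.2, -170.8, 107.9]
orientation: [[0.997, 0.081, 0.003], [0.081, -0.997, -0.006], [0.002, 0.006, -1.0]]
force: [-0.5, 0.6, -3.1]
width: 0.169
```

```bash
python3 look.py w7;python3 chk.py w7
```

```text
5.9 [ 461.1933 -170.8075  107.9155] yaw 4.658852402836492 [ 0.0026 -0.0063 -1.    ] 0.31467199001748686 0.16879496223962095
blue z10 ((429.4864501953125, -309.6783447265625), (55.26538848876953, 56.7207145690918), 83.99006652832031) (454.85003662109375, 243.45001220703125)
blue z10 ((473.7227478027344, -170.78790283203125), (94.20589447021484, 81.78316497802734), 4.550847053527832) (316.0, 186.0)
blue z10 ((509.16162109375, -317.7930908203125), (55.74326705932617, 61.1732063293457), 83.68690490722656) (485.9000244140625, 160.8000030517578)
[[ 0.9967  0.0812  0.0026]
 [ 0.0812 -0.9967 -0.0063]
 [ 0.002   0.0064 -1.    ]]
far corners pred [[268.8752 121.8301]
 [364.8835 121.8012]] pin tip [[317.6789 168.3584]]
corner on z14 [[ 536.346  -134.2952]
 [ 542.0683 -194.334 ]]
```

View pics/w7.png

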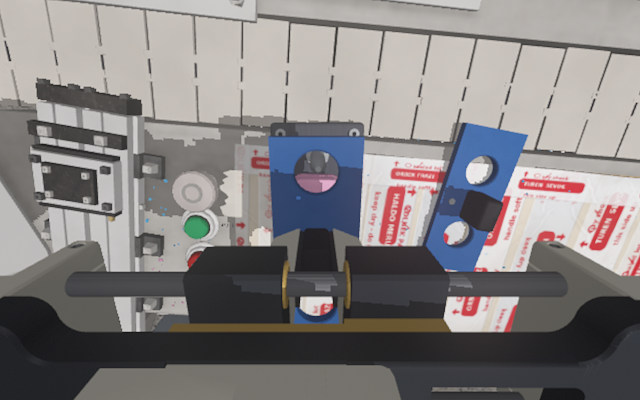

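>>> {"method": "step_arm", "body": {"motion": [[[0.4,-0.1,0],[-0.001,0.001,0.009],1],[[0,0,0],[0,-0.001,0.008],1],[[0,0,0],[0,0,0],1]]}}

```text
clock: 6.25
ee_pos: [460.4, -170.8, 89.9]
orientation: [[0.997, 0.081, 0.0], [0.081, -0.997, 0.001], [0.0, -0.001, -1.0]]
force: [-0.3, 0.4, -2.1]
width: 0.171
```

```bash
python3 look.py w8;python3 -c "
from h import *
print(env.get_state()['force'],env.get_state()['moment'])
f=cv2.imread('pics/w8.png');cv2.imwrite('pics/w8c.png',cv2.resize(f[100:340,240:400],None,fx=2.4,fy=2.4))"
```

```text
6.25 [ 460.4159 -170.8132   89.8951] yaw 4.6704169443315084 [ 0.0004  0.0012 -1.    ] 0.5223139787807993 0.17125190460477463
blue z10 ((432.7796325683594, -309.94744873046875), (55.2464485168457, 49.9242057800293), 84.01673126220703) (466.6069641113281, 249.83743286132812)
blue z10 ((477.50616455078125, -169.86114501953125), (86.63589477539062, 75.85742950439453), 4.700840950012207) (316.0, 186.5)
blue z10 ((509.2943115234375, -317.6730651855469), (55.87242126464844, 61.2900505065918), 83.72711944580078) (500.66595458984375, 163.883056640625)
[ 0.2933  0.0131 -2.043 ] [0.0114 0.0247 0.0056]
```

View pics/w8c.png

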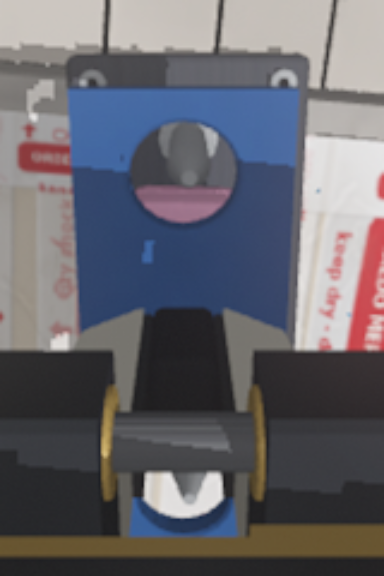

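Both pin tips show inside the two holes, so I keep lowering.

>>> {"method": "step_arm", "body": {"motion": [[[0,0,0],[0,0.001,0.009],1],[[0,0,0],[0,0,0.008],1],[[0,0,0],[0,0,0],1]]}}

```text
clock: 6.6
ee_pos: [460.9, -172.3, 72.1]
orientation: [[0.997, 0.081, 0.001], [0.081, -0.997, 0.001], [0.001, -0.001, -1.0]]
force: [-0.6, -0.5, -2.2]
width: 0.174
```

>>> {"method": "step_arm", "body": {"motion": [[[0,0,0],[0,0,0.005],1],[[0,0,0],[0,0,0.003],1],[[0,0,0],[0,0,0],1]]}}

```text
clock: 6.9
ee_pos: [461.0, -172.3, 63.2]
orientation: [[0.997, 0.081, 0.001], [0.081, -0.997, 0.001], [0.001, -0.001, -1.0]]
force: [-0.6, 0.4, -1.6]
width: 0.17
```

>>> {"method": "step_arm", "body": {"motion": [[[0,0,0],[0,0,0.002],1],[[0,0,0],[0,0,0],1]]}}

```text
clock: 7.1
ee_pos: [461.5, -172.4, 62.3]
orientation: [[0.997, 0.081, 0.002], [0.081, -0.997, 0.0], [0.002, -0.0, -1.0]]
force: [0.1, -0.4, -1.5]
width: 0.177
```

>>> {"method": "step_arm", "body": {"motion": [[[0,0,0],[0,0,0.002],1],[[0,0,0],[0,0,0],1]]}}

```text
clock: 7.3
ee_pos: [462.1, -172.5, 62.4]
orientation: [[0.997, 0.081, 0.004], [0.081, -0.997, -0.0], [0.004, 0.001, -1.0]]
force: [-0.7, -0.0, -1.6]
width: 0.177
```

>>> {"method": "step_arm", "body": {"motion": [[[0,0,0],[0,0,0],0.5],[[0,0,0],[0,0,0],0.2],[[0,0,0],[0,0,0],0],[[0,0,0],[0,0,0],0],[[0,0,0],[0,0,0],0]]}}

```text
clock: 7.8
ee_pos: [462.9, -172.7, 62.6]
orientation: [[0.997, 0.081, 0.006], [0.081, -0.997, -0.001], [0.006, 0.001, -1.0]]
force: [0.8, -0.0, 0.1]
width: 0.493
```

```bash
python3 look.py w9
```

```text
7.8 [ 462.9006 -172.6798   62.6314] yaw 4.6468019298302305 [ 0.0057 -0.0007 -1.    ] 0.04388057934490268 0.4928084014888901
blue z10 ((472.61676025390625, -172.02967834472656), (105.69357299804688, 67.08390808105469), 4.682373523712158) (315.0, 204.0)
blue z10 ((493.56103515625, -316.26458740234375), (55.86079788208008, 92.16206359863281), 84.08860778808594) (512.9598388671875, 193.98538208007812)
```

View pics/w9.png

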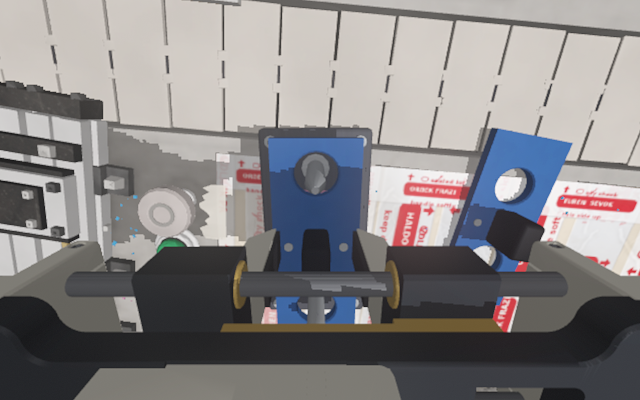

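The plate is released with both pins through its holes. Next I back straight up.

>>> {"method": "step_arm", "body": {"motion": [[[0,0,0],[0,0,-0.02],0],[[0,0,0],[0,0,-0.03],0],[[0,0,0],[0,0,-0.045],0],[[0,0,0],[0,0,-0.045],0],[[0,0,0],[0,0,-0.03],0],[[0,0,0],[0,0,0],0],[[0,0,0],[0,0,0],0]]}}

```text
clock: 8.55
ee_pos: [460.8, -172.2, 237.9]
orientation: [[0.997, 0.081, 0.002], [0.081, -0.997, 0.0], [0.002, -0.0, -1.0]]
force: [-0.0, 0.6, -0.9]
width: 0.498
```

```bash
python3 look.py w10; python3 - <<'E'
from h import *
s=np.load('pics/w10.npz');c=cam('wrist',s);f=cv2.imread('pics/w10.png')
m=cv2.inRange(cv2.cvtColor(f,cv2.COLOR_BGR2HSV),(100,120,50),(125,255,255))
for k in cv2.findContours(m,0,1)[0]:
    if cv2.contourArea(k)>1500: print('z45',cv2.minAreaRect(ray(c,k[:,0,:],45).astype(np.float32)))
f=eyes.grab_frame('scene')[:,:,::-1];cv2.imwrite('pics/sc10.png',cv2.resize(f[150:350,180:440],None,fx=3,fy=3)); print(env.get_state()['force'])
E
```

```text
8.55 [ 460.8031 -172.1518  237.8896] yaw 4.6621757153039205 [ 0.0023  0.0005 -1.    ] 0.8485374461080372 0.49754994185278234
blue z10 ((451.06097412109375, -173.478759765625), (151.20069885253906, 60.747833251953125), 4.6044535636901855) (316.0, 175.5)
blue z10 ((470.8173828125, -313.8070983886719), (55.10148239135742, 137.647216796875), 83.96176147460938) (421.0471496582031, 170.5848846435547)
z45 ((459.6099548339844, -172.80174255371094), (137.06060791015625, 55.0667839050293), 4.604457378387451)
z45 ((477.5188293457031, -300.0067443847656), (49.94847869873047, 124.7746353149414), 83.9617691040039)
[-0.3422 -0.0885  0.0165]
```

View pics/w10.png

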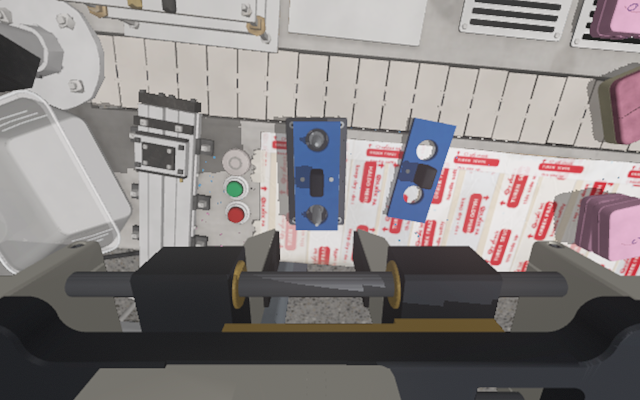

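View pics/sc10.png

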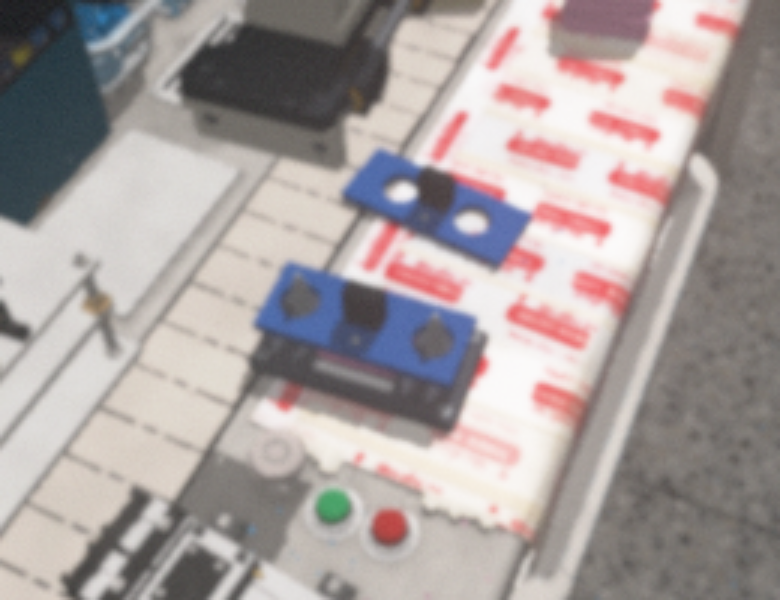

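The plate lies flat on the mould with its centre at (459.6,−172.8), within 2 mm of the clamp centre. The narrow plate has not moved.

```bash
python3 -c "
from plant import env
print(env.sign_off())"
```

```text
the job is handed in; nothing more can be done
None
```

I gripped the wide-hole plate by its block, threaded it over both pins, lowered it until it stopped on the mould, let go and backed the arm straight up. I handed the job in at about 8.7 s on the robot's clock; the sign-off gave no verdict.

My last checks, from the wrist and scene pictures:
- **Position:** the plate's centre is at (459.6, −172.8) mm. The clamp centre is about (458, −173), so it is roughly 2 mm off.
- **Angle:** the plate lies at 4.6° and the pin line at 4.7°.
- **Height and tilt:** I did not measure the resting height on its own. The arm stopped going down where the underside should sit about 35 mm above the clamp base underside. The plate looks flat, with both pins standing through its holes. Sizing the outline at the resting height gave 137×55 mm, against the real 140×56 mm.
- **Contact:** the gripper is clear by over 100 mm, and the force reading is near zero.
- **Narrow plate:** it measured within about 1 mm of where it lay at the start.

One reading did not fit: the force on the tool stayed near −1.6 N when the plate touched the mould. I judged contact by the arm no longer moving down, and the pictures agree.

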